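# Hang the stray stamp on the stamp carousel

### The job

Turn the stamp carousel until its one empty place faces straight to the front of the desk, where the robot stands; only then hang the loose stamp there, its waist pushed gently all the way in to the end of the slot and its grip set down behind the raised rim, hanging upright. Do not force the stamp against the carousel (never harder than about 25 N), and leave everything else on the desk where it is.

Things in the scene. Friction and masses are not known exactly. Their poses are not given: they have to be found in the camera images.
- foot: Stamp carousel on the desk: fixed black foot 150 mm across and 18 mm high, with a post that carries the grey turning disc (see rotor). Origin: on the carousel's upright axis, at desk level.
- rotor (a joint): Turn of the carousel, rad, growing anticlockwise seen from above. At 0, and again at 6.283, the empty place points to -x, straight to the front of the desk where the robot stands; at value q it points to the direction (-cos q, -sin q) from the axis. Turns freely past both values (from -4 to 10.3), stays where it is left; about 0.08 N m of friction.
- disc_middle (a point): Carousel's axis, at the MIDDLE of the heights at which the disc may be clamped, not at the true one: the disc's upper face lies level anywhere within 18 mm above or below this point and must be found by touch. The disc is 210 mm across and 5 mm thick, with five slots 72 degrees apart: four hold stamps like the loose one, held fast, grips standing 48 mm above the upper face; one is empty.
- knob_top (a point): Carousel's axis, 45 mm above disc_middle: where the flat top of the turning knob would be at the middle height (the true top is within 18 mm above or below, always 45 mm above the disc's true upper face). The knob is a round black cylinder, 34 mm across, reaching down to 6 mm above the disc's upper face, where a collar 48 mm wide begins.
- front_seat (a point): Where the axis of the hung stamp has to be when the empty place points to the front: 75 mm from the carousel's axis towards -x, at the height of disc_middle (not the true height). Each slot is radial, 12 mm wide, cut through the disc; its closed inner end is 70 mm from the carousel's axis. A hung stamp's waist lies against it, the underside of its grip on the disc's upper face.
- front_mouth (a point): Disc's edge at the front, 105 mm from the carousel's axis towards -x, at the height of disc_middle (not the true height). A slot's mouth widens from 12 mm at 92 mm from the axis to 30 mm at the edge. From 89.5 mm to 105 mm from the axis the rim stands 4 mm above the disc's upper face, so it is 9 mm thick; the stamp's grip must pass over it, its handle foot under the disc.
- stamp_mid (a point): Middle of the loose stamp, 48 mm above its foot, on its axis: the flat underside of the grip. It stands upright on the desk; wood, 96 mm tall, 50 to 100 g. From the bottom: block 48 x 28 x 18 mm (long side along x), round handle foot 22 mm across from 18 to 34 mm, waist 10 mm across from 34 to 48 mm, straight round grip 24 mm across from 48 to 88 mm, rounded top to 96 mm.
- inkpad: Ink pad, 70 x 110 x 15 mm, loose; leave alone. Origin under its centre.
- selfinker: Black self-inking stamp, 62 x 34 x 84 mm, loose; leave alone. Origin under its centre.
- terminal: Card terminal, 165 x 78 x 50 mm, loose; leave alone. Origin under its centre.
- calculator: Desk calculator, 150 x 105 x 28 mm, loose; leave alone. Origin under its centre.
- bowl: Glass bowl of sugar cubes, 110 mm across, 45 mm high, loose; leave alone. Origin under its centre.

How it is judged:
On the way, in this order (a step that is already met when the one before it is completed fails the run):
1. the empty place is turned to the front (within 0.2 rad) while the stamp is still away from the carousel ((value of joint rotor between -0.2 and 0.2 rad or value of joint rotor between 6.083 and 6.483 rad) and horizontal distance between stamp_mid and foot above 0.115 m), for 0.2 s.
2. the stamp's waist is in the slot, pushed to its inner end (x of stamp_mid in the frame of rotor between -0.079 and -0.071 m and y of stamp_mid in the frame of rotor between -0.006 and 0.006 m and z of stamp_mid in the frame of rotor between 0 and 0.016 m and angle between stamp_mid's own z axis and vertical below 0.2 rad), for 0.2 s.
At the end, for the whole second after the job is handed in: The stamp hangs released, at rest, upright within 0.1 rad in the empty place: its axis 75 mm (within 4) from the carousel's axis, within 6 mm of the slot's middle line, the grip's underside on the disc's upper face (within 3 mm) behind the rim; the place points to the front within 0.25 rad (x of stamp_mid in the frame of rotor between -0.079 and -0.071 m and y of stamp_mid in the frame of rotor between -0.006 and 0.006 m and z of stamp_mid in the frame of rotor between 0.002 and 0.008 m and angle between stamp_mid's own z axis and vertical below 0.1 rad and linear speed of stamp below 0.02 m/s and (value of joint rotor between -0.25 and 0.25 rad or value of joint rotor between 6.033 and 6.533 rad)); the robot touches nothing.
It fails at once if the stamp forced against the carousel with more than 25 N (contact force between stamp and rotor above 25 N).
It fails at once if another thing on the desk moved by more than 20 mm (distance of any of inkpad, selfinker, terminal, calculator, bowl, pens from where it was at the start of the episode above 0.02 m).
It also fails if it takes over 67 s, if anything falls off the work surface, if the arm or the gripper's body presses on something with over 40 N, if the wrist force passes 120 N, or if a joint passes its speed limit or range.

### The arm

A 6-joint arm with a two-finger parallel gripper is mounted at the origin on the work surface. World frame = base frame: x ahead of the robot, y to its left, z up, the work surface at z = 0. Lengths are in m, angles in rad, forces in N, time in s.
With the tool pointing down it reaches from about 0.375 to 0.9 m from the base axis. Payload 3.1 kg.
Tool frame: the origin (TCP) lies midway between the tips of the shut fingers; the grasp point (between the pads) lies 19 mm behind it; z points along the fingers, y is the direction in which the jaws open and shut (so a half turn about z gives the same grasp; the last joint's range is limited). The gripper opens to 85 mm and grips with 20 to 120 N. Pads are 22 mm wide; open, the fingers measure 114 mm over their backs; the gripper's body (76 mm by 85 mm) begins 54 mm behind the grasp point. The pads swing forward as they close: fully open they stand 13 mm farther back than shut.
Start: joints at [1.063, 0.527, 1.433, -0, 1.181, -0.178], TCP at [0.202, 0.592, 0.231] pointing down, gripper open.
Joint ranges: [-3.08, 3.08], [-0.75, 2.2], [0.22, 2.44], [-1.43, 4.57], [0, 2.65], [-2.85, 2.85]. Speed limits (rad/s): [2.79, 2.79, 3.14, 3.14, 3.14, 3.14].

### API

Orientations are given as a unit quaternion [x, y, z, w].
In Python, from station import manip gives the robot as it stands.
- The arm moves only by the tool play_rows, never from a script. Its argument "increments" is a list of rows, each a list of 3 entries, a list of its own where there are three numbers: the shift along the tool's x, y, z in m, then the turn, a rotation vector about the tool's x, y, z in rad, then the opening, from 0 (shut) to 1 (fully open). A call has 1 to 10 rows; each row is the pose to reach, as a shift and turn from the pose commanded when the call began, along the tool's axes at that moment; what a row does not reach only later rows make up. A row lasts 1/10 s, in which the tool goes at most 50 mm and 8.59 degrees, less where a joint would pass 70% of its speed; a pose out of reach is approached as far as the arm can. A call with a gripper value outside its range is refused whole. The fingers move at their own pace and stop on an object; "force" is the grip in N (left out, the last holds). Time passes only in rows, so rows that repeat a pose let the fingers close. It gives the time, the measured TCP pose, the force and the opening at its end, in the units of the state.
- manip.sense(): the state, without advancing time (a new reading comes with each control period).
- manip.snapshot(name): name is "scene" or "side" or "wrist"; returns (picture, depth): 400x640x3 uint8, red, green, blue; 400x640 float32, m along the optical axis (not along the pixel's ray), 0 where there is no reading.
- manip.camera_model(name): a dict with "camera_matrix" (3x3 intrinsics, pixels), "R" (3x3) and "t" (3): a world point X has camera coordinates R X + t. Camera axes: x right, y down, z forward; pixel columns grow to the right and rows downward; lengths in m; the calibration is good to about 2 mm. A picture is of the moment at which its call begins: read the wrist's pose just before it. camera_model takes no time and is no camera call; for the wrist camera it gives the pose at the moment of the call.
- manip.sign_off(): hands the job in, once; it reports no verdict.
Trained networks look in the newest picture that a camera, given by its name, has taken for a name from the list of things; names that differ only in an ending like _2 or _b are one class to them, and where a whole thing is asked for, a point or a joint stands for the part that bears it (a point fixed in the world has none). Each returns a list of dicts, best first, with "p" (0 to 1); they miss things now and then, are a little off and sometimes report something else, mostly with a low value. They report only what shows in the picture. A call takes as long as a camera call.
- manip.regions_of(camera, thing): "region" (400x640 bool, what is visible of it) and "rect" ([left, top, width, height] in pixels, round what is visible of it).
The state is a dict: "t": time; "q": joint angles; "qd": joint speeds; "tau": joint torques, N m; "tcp_pos": TCP position; "tool_rot": TCP orientation; "force": force on the tool from outside, world axes, zero at the start; "ft_torque": the same for the moment, N m; "finger_gap": opening from 0.0 (shut) to 1.0 (fully open).
Only numpy, scipy, OpenCV 4.12 (cv2) and the standard library are available. Lean on these libraries where they do the work, as an engineer would, in place of code of your own. Each camera call takes 0.05 s, during which the arm holds its last target.

## Working session

There is one attempt and no reset: what is moved stays moved. The work goes in short steps, Python scripts to look and compute and a tool call to move; the robot and the scene stay as the last step left them, time stands still between calls to the robot, and variables do not carry over. Pictures are saved under pics/ and viewed, and the job is handed in when it is done.

Besides the shell and the picture viewer there is one more tool, called after "Request:" in YAML: its name, and indented under it one key for each argument. play_rows: Moves the arm, as the interface text tells. Its arguments: {"type":"object","properties":{"increments":{"type":"array"},"force":{"type":"number"}},"required":["increments"]}

```bash
ls; mkdir -p pics; python3 - <<'E'
from station import manip
import cv2,numpy as np
s=manip.sense(); print({k:np.round(v,3) for k,v in s.items()})
for n in ["scene","side","wrist"]:
    p,d=manip.snapshot(n); cv2.imwrite(f"pics/{n}0.png",p[:,:,::-1]); np.save(f"pics/{n}0.npy",d)
    m=manip.camera_model(n); print(n,np.round(m["camera_matrix"],1).tolist(),np.round(m["R"],3).tolist(),np.round(m["t"],3))
E
```

```text
pics
{'t': np.float64(0.0), 'q': array([ 1.063,  0.528,  1.434, -0.   ,  1.181, -0.178]), 'qd': array([-0.   ,  0.001, -0.001, -0.001,  0.001,  0.001]), 'tau': array([-0.0000e+00, -4.4236e+01, -1.7802e+01, -0.0000e+00,  8.0000e-03,
        0.0000e+00]), 'tcp_pos': array([0.201, 0.591, 0.23 ]), 'tool_rot': array([ 0.164,  0.987, -0.001, -0.   ]), 'force': array([ 0.737, -0.086,  0.178]), 'ft_torque': array([-0.045, -0.019,  0.003]), 'finger_gap': np.float64(0.999)}
scene [[445.2, 0.0, 322.1], [0.0, 445.2, 196.4], [0.0, 0.0, 1.0]] [[0.617, 0.787, 0.02], [0.536, -0.401, -0.743], [-0.576, 0.469, -0.669]] [-0.337 -0.232  1.777]
side [[491.4, 0.0, 315.7], [0.0, 491.4, 194.6], [0.0, 0.0, 1.0]] [[0.904, -0.428, 0.001], [-0.23, -0.488, -0.842], [0.36, 0.761, -0.54]] [-0.527  0.243  1.268]
wrist [[353.7, 0.0, 319.3], [0.0, 353.7, 198.7], [0.0, 0.0, 1.0]] [[0.324, 0.946, -0.002], [0.895, -0.306, 0.325], [0.307, -0.107, -0.946]] [-0.624 -0.041  0.381]
```

View pics/scene0.png

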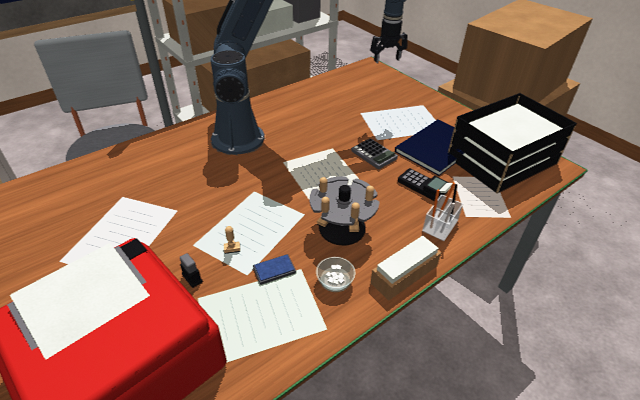

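View pics/side0.png

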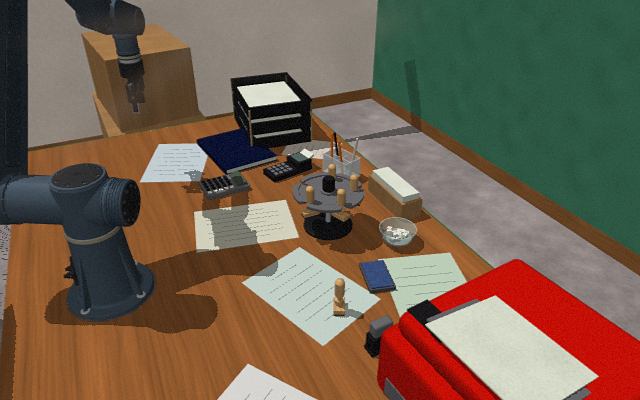

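View pics/wrist0.png

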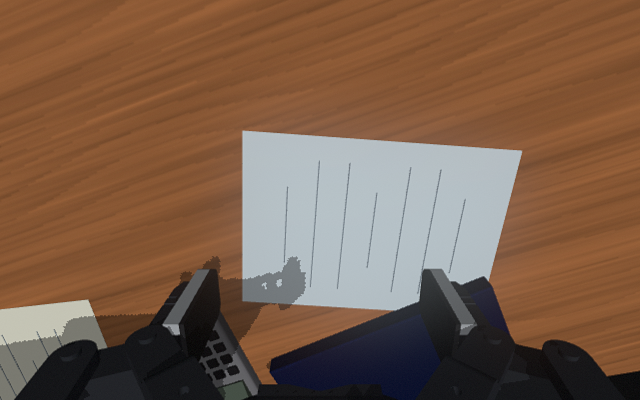

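The scene view shows the carousel near (343,205), with its four stamps, and the loose stamp near (231,240). In the side view they are at (328,195) and (340,297). Next I'll measure both.

```bash
cat > h.py <<'E'
from station import manip
import cv2,numpy as np
def cloud(n,d,m):
    K,R,t=[np.array(m[k]) for k in("camera_matrix","R","t")]
    v,u=np.nonzero(d>0) if False else np.mgrid[0:400,0:640].reshape(2,-1)
    z=d.reshape(-1); c=np.stack([(u-K[0,2])/K[0,0]*z,(v-K[1,2])/K[1,1]*z,z],1)
    return ((c-t)@R).reshape(400,640,3)
def proj(m,X):
    c=np.array(m["R"])@np.asarray(X)+m["t"]; p=np.array(m["camera_matrix"])@c; return p[:2]/p[2]
E
python3 - <<'E'
from h import *
for n in ["scene","side"]:
    d=np.load(f"pics/{n}0.npy"); m=manip.camera_model(n); C=cloud(n,d,m)
    p=cv2.imread(f"pics/{n}0.png")
    for th in ["foot","rotor","stamp_mid","inkpad","selfinker","terminal","calculator","bowl"]:
        for r in manip.regions_of(n,th)[:2]:
            g=r["region"]&(d>0); P=C[g]
            print(n,th,round(r["p"],2),r["rect"],"min",np.percentile(P,2,0).round(3),"med",np.median(P,0).round(3),"max",np.percentile(P,98,0).round(3))
            if th in("rotor","stamp_mid"): np.save(f"pics/{n}_{th}_{r['rect'][0]}.npy",r["region"])
    c=p[160:260,290:400] if n=="scene" else p[155:255,275:385]
    cv2.imwrite(f"pics/{n}_crop.png",cv2.resize(c,None,fx=6,fy=6,interpolation=cv2.INTER_CUBIC)[:600,:660])
print(manip.sense()["t"])
E
```

```text
scene foot 0.93 [319.6, 221.6, 46.7, 20.9] min [ 0.601 -0.059  0.001] med [ 0.659 -0.017  0.012] max [0.701 0.065 0.021]
scene rotor 0.55 [309.4, 172.1, 74.7, 59.1] min [ 0.539 -0.081  0.01 ] med [ 0.643 -0.002  0.125] max [0.726 0.109 0.169]
scene stamp_mid 0.55 [222.6, 226.4, 18.0, 29.9] min [ 0.48  -0.332  0.   ] med [ 0.505 -0.313  0.022] max [ 0.518 -0.29   0.095]
scene inkpad 0.79 [254.8, 254.2, 43.1, 28.3] min [ 0.605 -0.306  0.002] med [ 0.647 -0.254  0.013] max [ 0.684 -0.2    0.018]
scene inkpad 0.32 [221.6, 224.1, 20.7, 30.9] min [ 0.46  -0.331 -0.   ] med [ 0.505 -0.311  0.03 ] max [ 0.517 -0.288  0.095]
scene selfinker 0.97 [178.0, 251.3, 24.9, 36.0] min [ 0.448 -0.469 -0.002] med [ 0.543 -0.456  0.047] max [ 0.557 -0.427  0.085]
scene terminal 0.79 [399.7, 167.1, 52.0, 30.4] min [0.568 0.323 0.   ] med [0.659 0.36  0.024] max [0.739 0.413 0.053]
scene calculator 0.96 [350.0, 139.6, 46.0, 33.5] min [ 0.313  0.308 -0.001] med [0.414 0.35  0.02 ] max [0.482 0.414 0.031]
scene bowl 0.96 [317.6, 253.9, 36.9, 32.4] min [ 0.729 -0.187  0.003] med [ 0.772 -0.131  0.028] max [ 0
[... 442 characters left out ...]
97 -0.312  0.001] med [ 0.636 -0.264  0.013] max [ 0.677 -0.204  0.017]
side selfinker 0.64 [361.9, 315.6, 29.5, 40.4] min [ 0.495 -0.472  0.003] med [ 0.507 -0.463  0.059] max [ 0.544 -0.442  0.086]
side terminal 0.77 [259.6, 150.4, 53.2, 28.3] min [ 0.561  0.319 -0.002] med [0.659 0.355 0.022] max [0.748 0.494 0.049]
side calculator 0.82 [200.5, 171.9, 47.7, 26.3] min [ 0.332  0.304 -0.   ] med [0.401 0.338 0.019] max [0.472 0.405 0.029]
side calculator 0.46 [335.1, 278.0, 14.4, 39.3] min [ 0.478 -0.336  0.002] med [ 0.493 -0.319  0.032] max [ 0.509 -0.295  0.095]
side bowl 0.91 [379.0, 215.4, 38.1, 30.9] min [ 0.728 -0.191  0.007] med [ 0.782 -0.136  0.03 ] max [ 0.828 -0.089  0.045]
0.95
```

View pics/scene_crop.png

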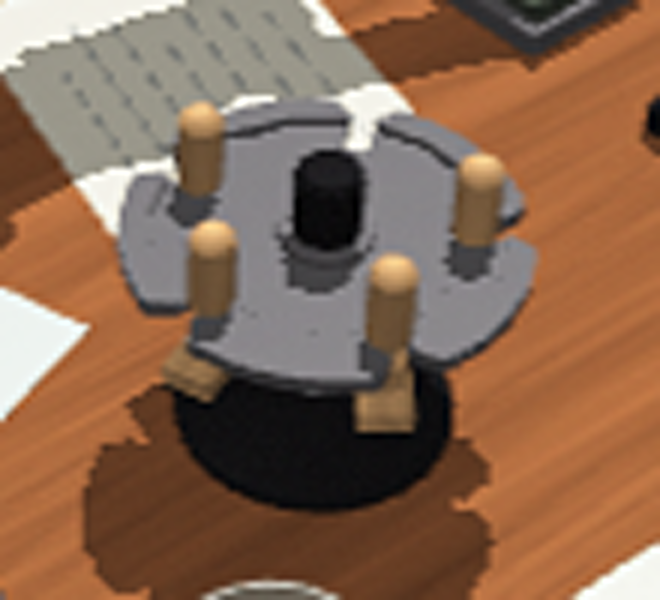

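View pics/side_crop.png

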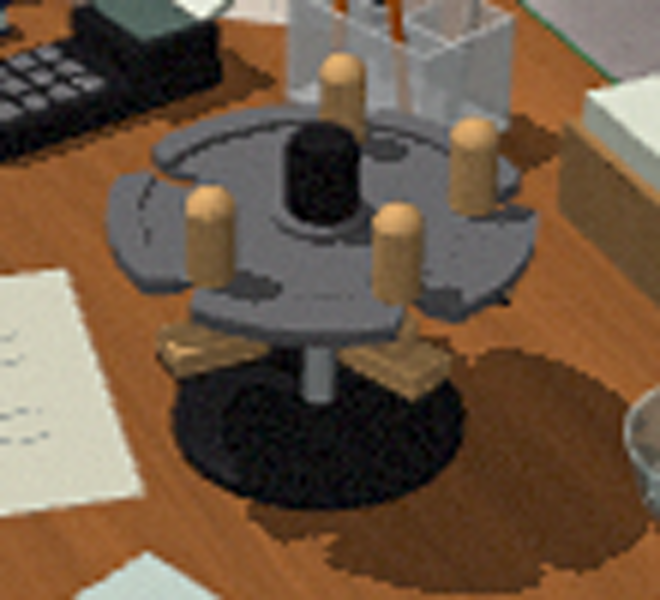

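```bash
cat > fit.py <<'E'
from h import *
from scipy.optimize import least_squares
def run(files):
    A=[]
    for n,f in files:
        d=np.load(f); C=cloud(n,d,manip.camera_model(n)); P=C[d>0].reshape(-1,3)
        k=(abs(P[:,0]-.63)<.13)&(abs(P[:,1]-.01)<.13)&(P[:,2]>.08)&(P[:,2]<.2); A.append(P[k])
        Z=P[k][:,2]; hh,e=np.histogram(Z,bins=np.arange(.08,.2,.003)); print(n,[(round(a,3),b) for a,b in zip(e,hh) if b])
    return A
E
python3 - <<'E'
from fit import *
A=run([("scene","pics/scene0.npy"),("side","pics/side0.npy")])
for P in A:
    h=np.median(P[(P[:,2]>.115)&(P[:,2]<.135)][:,2]); print("h",h)
    T=P[P[:,2]>h+.015]; 
    # cluster in xy
    g=np.zeros((260,260),np.uint8); ij=((T[:,:2]-[.5,-.12])*1000).astype(int).clip(0,259); g[ij[:,0],ij[:,1]]=1
    g=cv2.dilate(g,np.ones((5,5))); n,l=cv2.connectedComponents(g)
    lab=l[ij[:,0],ij[:,1]]
    for i in range(1,n):
        Q=T[lab==i]
        if len(Q)<15: continue
        print(len(Q),Q.min(0).round(3),Q.max(0).round(3),np.median(Q,0).round(3))
E
```

```text
scene [(np.float64(0.08), np.int64(15)), (np.float64(0.083), np.int64(14)), (np.float64(0.086), np.int64(17)), (np.float64(0.089), np.int64(42)), (np.float64(0.092), np.int64(47)), (np.float64(0.095), np.int64(11)), (np.float64(0.098), np.int64(2)), (np.float64(0.101), np.int64(2)), (np.float64(0.104), np.int64(4)), (np.float64(0.107), np.int64(2)), (np.float64(0.11), np.int64(4)), (np.float64(0.113), np.int64(1)), (np.float64(0.116), np.int64(31)), (np.float64(0.119), np.int64(291)), (np.float64(0.122), np.int64(821)), (np.float64(0.125), np.int64(595)), (np.float64(0.128), np.int64(247)), (np.float64(0.131), np.int64(48)), (np.float64(0.134), np.int64(36)), (np.float64(0.137), np.int64(36)), (np.float64(0.14), np.int64(35)), (np.float64(0.143), np.int64(31)), (np.float64(0.146), np.int64(35)), (np.float64(0.149), np.int64(36)), (np.float64(0.152), np.int64(29)), (np.float64(0.155), np.int64(34)), (np.float64(0.158), np.int64(37)), (np.float64(0.161), np.int64(37)), (np.float64(0.164), np.int64(71)), (np.float64(0.167), np.int64(111)), (np.float64(0.17), np.int64(31)), (np.float64(0
[... 1170 characters left out ...]
549 -0.024  0.14 ] [0.573 0.    0.173] [ 0.565 -0.015  0.161]
154 [ 0.612 -0.004  0.14 ] [0.648 0.03  0.171] [0.636 0.008 0.163]
86 [ 0.621 -0.073  0.14 ] [ 0.646 -0.051  0.172] [ 0.637 -0.065  0.16 ]
85 [0.663 0.063 0.14 ] [0.686 0.086 0.172] [0.678 0.071 0.159]
91 [ 0.693 -0.02   0.14 ] [0.715 0.005 0.172] [ 0.707 -0.012  0.161]
h 0.12423892879563515
94 [ 0.545 -0.028  0.14 ] [ 0.567 -0.003  0.171] [ 0.555 -0.02   0.158]
157 [ 0.61  -0.009  0.139] [0.646 0.028 0.171] [0.625 0.003 0.16 ]
95 [ 0.618 -0.078  0.139] [ 0.643 -0.054  0.174] [ 0.626 -0.07   0.159]
82 [0.659 0.06  0.14 ] [0.682 0.08  0.173] [0.668 0.067 0.158]
89 [ 0.688 -0.024  0.14 ] [ 0.711 -0.     0.172] [ 0.696 -0.016  0.156]
```

```bash
cat >> fit.py <<'E'
def circ(Q,r):
    f=lambda c:np.hypot(Q[:,0]-c[0],Q[:,1]-c[1])-r
    # points on the visible side: start from median
    s=least_squares(f,np.median(Q[:,:2],0)+[0,0.0],loss="soft_l1",f_scale=.002); return s.x,np.sqrt(s.cost/len(Q)*2)
E
python3 - <<'E'
from fit import *
for n in("scene","side"):
    d=np.load(f"pics/{n}0.npy"); m=manip.camera_model(n); P=cloud(n,d,m)[d>0].reshape(-1,3)
    cam=-np.array(m["R"]).T@m["t"]; 
    def one(c,r,zl,zh):
        k=(np.hypot(P[:,0]-c[0],P[:,1]-c[1])<r+.012)&(P[:,2]>zl)&(P[:,2]<zh); Q=P[k]
        u=np.array(c)-cam[:2];u/=np.linalg.norm(u)
        f=lambda x:np.hypot(Q[:,0]-x[0],Q[:,1]-x[1])-r
        s=least_squares(f,np.median(Q[:,:2],0)+u*r,loss="soft_l1",f_scale=.002)
        return s.x.round(4),len(Q),round(float(np.sqrt(2*s.cost/len(Q))),4)
    print(n,"knob",one((.629,.011),.017,.135,.163),"stamp",one((.495,-.315),.012,.056,.086))
    for c in[(.559,-.013),(.632,-.064),(.672,.073),(.702,-.01)]: print(one(c,.012,.135,.162))
    k=np.hypot(P[:,0]-.629,P[:,1]-.011); 
    a=P[(k<.014)&(P[:,2]>.16)][:,2]; b=P[(k>.03)&(k<.06)&(P[:,2]<.132)&(P[:,2]>.11)][:,2]
    print("knobtop",np.median(a),len(a),"disc",np.median(b),len(b))
    q=np.hypot(P[:,0]-.495,P[:,1]+.315)<.06; e=P[np.hypot(P[:,0]-.495,P[:,1]+.315)<.09]; print("desk",np.median(e[e[:,2]<.01][:,2]), "stamp top",np.sort(P[q][:,2])[-8:].round(4))
E
```

```text
scene knob (array([0.629 , 0.0152]), 89, 0.0015) stamp (array([ 0.4979, -0.3081]), 60, 0.0014)
(array([ 0.5574, -0.0096]), 53, 0.0015)
(array([ 0.6304, -0.0596]), 58, 0.0015)
(array([0.6719, 0.0775]), 65, 0.0018)
(array([ 0.7008, -0.0057]), 56, 0.0012)
knobtop 0.16739585929719425 52 disc 0.12344395882281636 430
desk -0.0001711582617912038 stamp top [0.0952 0.0955 0.0964 0.0965 0.0968 0.0976 0.0986 0.0989]
side knob (array([0.629 , 0.0134]), 105, 0.0017) stamp (array([ 0.4988, -0.3101]), 94, 0.001)
(array([ 0.5589, -0.011 ]), 62, 0.0017)
(array([ 0.6319, -0.0621]), 68, 0.0015)
(array([0.6724, 0.0756]), 59, 0.0016)
(array([ 0.7016, -0.0086]), 62, 0.0017)
knobtop 0.1672751889227987 43 disc 0.1229817299457178 314
desk -0.0003291939723815214 stamp top [0.0951 0.0954 0.0955 0.0959 0.096  0.0965 0.0974 0.0986]
```

```bash
cat > mv.py <<'E'
from h import *
from scipy.spatial.transform import Rotation as Ro
import sys
def to(p,yang,base=None):
    """increment from the measured pose; tool down, tool y at yang deg"""
    s=manip.sense(); R=Ro.from_quat(s["tool_rot"]); a=np.radians(yang)
    y=np.array([np.cos(a),np.sin(a),0]); z=np.array([0,0,-1.]); x=np.cross(y,z)
    T=Ro.from_matrix(np.stack([x,y,z],1))
    return R.inv().apply(np.array(p)-s["tcp_pos"]).round(4).tolist(),(R.inv()*T).as_rotvec().round(4).tolist()
def st():
    s=manip.sense(); M=Ro.from_quat(s["tool_rot"]).as_matrix()
    print("t",round(float(s["t"]),2),"tcp",s["tcp_pos"].round(4),"y",np.degrees(np.arctan2(M[1,1],M[0,1])).round(2),"tilt",np.degrees(np.arccos(-M[2,2])).round(2),"F",s["force"].round(2),"tq",s["ft_torque"].round(2),"gap",round(float(s["finger_gap"]),3),"q6",s["q"][5].round(3))
if __name__=="__main__":
    st(); print(to(list(map(float,sys.argv[1:4])),float(sys.argv[4])))
E
python3 mv.py .629 .0143 .23 -52.6
```

```text
t 0.95 tcp [0.2018 0.5915 0.2313] y 71.16 tilt 0.0 F [-0.41  0.1  -1.  ] tq [0.03 0.04 0.01] gap 0.998 q6 -0.179
([-0.5907, -0.4083, 0.0013], [-0.0001, 0.0, 2.16])
```

Request:
play_rows:
  increments:
    - [[-0.59, -0.408, 0.001], [0, 0, 2.16], 0]
    - [[-0.59, -0.408, 0.001], [0, 0, 2.16], 0]
    - [[-0.59, -0.408, 0.001], [0, 0, 2.16], 0]
    - [[-0.59, -0.408, 0.001], [0, 0, 2.16], 0]
    - [[-0.59, -0.408, 0.001], [0, 0, 2.16], 0]
    - [[-0.59, -0.408, 0.001], [0, 0, 2.16], 0]
    - [[-0.59, -0.408, 0.001], [0, 0, 2.16], 0]
    - [[-0.59, -0.408, 0.001], [0, 0, 2.16], 0]
    - [[-0.59, -0.408, 0.001], [0, 0, 2.16], 0]
    - [[-0.59, -0.408, 0.001], [0, 0, 2.16], 0]

```text
t: 1.95
tcp_pos: [0.5003, 0.1878, 0.2309]
tool_rot: [0.794, 0.608, 0.0, 0.0]
force: [1.2, 0.9, -0.0]
finger_gap: 0.001
```

```bash
python3 mv.py .629 .0143 .20 -52.6
```

```text
t 1.95 tcp [0.5003 0.1878 0.2309] y -15.15 tilt 0.04 F [ 1.23  0.95 -0.05] tq [0.01 0.   0.02] gap 0.001 q6 0.414
([-0.1338, 0.1696, 0.031], [0.0004, -0.0006, 0.6536])
```

Request:
play_rows:
  increments:
    - [[-0.134, 0.17, 0.0], [0, 0, 0.654], 0]
    - [[-0.134, 0.17, 0.0], [0, 0, 0.654], 0]
    - [[-0.134, 0.17, 0.0], [0, 0, 0.654], 0]
    - [[-0.134, 0.17, 0.015], [0, 0, 0.654], 0]
    - [[-0.134, 0.17, 0.031], [0, 0, 0.654], 0]
    - [[-0.134, 0.17, 0.031], [0, 0, 0.654], 0]
    - [[-0.134, 0.17, 0.031], [0, 0, 0.654], 0]

```text
t: 2.65
tcp_pos: [0.6286, 0.0167, 0.199]
tool_rot: [0.946, 0.324, -0.001, -0.001]
force: [-0.2, 0.4, -0.3]
finger_gap: -0.002
```

```bash
python3 mv.py .629 .0143 .173 -52.6; python3 - <<'E'
from h import *
p,d=manip.snapshot("wrist"); cv2.imwrite("pics/wrist1.png",p[:,:,::-1]); np.save("pics/wrist1.npy",d)
E
```

```text
t 2.65 tcp [0.6286 0.0167 0.199 ] y -52.25 tilt 0.14 F [-0.24  0.41 -0.29] tq [-0.01  0.01  0.03] gap -0.002 q6 0.761
([-0.0011, 0.0022, 0.026], [-0.0021, 0.0013, 0.0061])
```

View pics/wrist1.png

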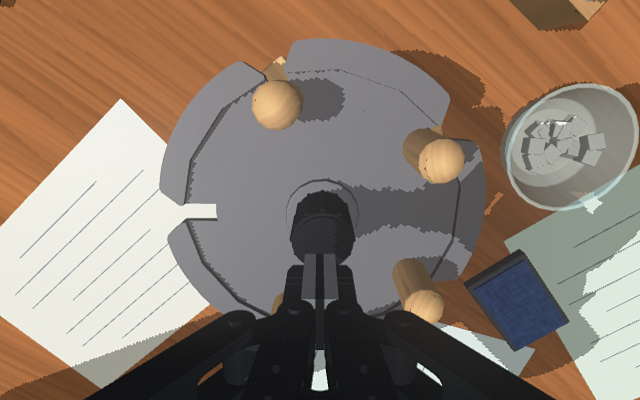

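The wrist view shows the knob at (320,225), right under the finger tips, and the empty slot at (200,211). Now I'll touch the knob top with the shut fingers.

Request:
play_rows:
  increments:
    - [[-0.001, 0.002, 0.013], [0, 0, 0.006], 0]
    - [[-0.001, 0.002, 0.026], [0, 0, 0.006], 0]
    - [[-0.001, 0.002, 0.026], [0, 0, 0.006], 0]
    - [[-0.001, 0.002, 0.027], [0, 0, 0.006], 0]
    - [[-0.001, 0.002, 0.028], [0, 0, 0.006], 0]
    - [[-0.001, 0.002, 0.029], [0, 0, 0.006], 0]
    - [[-0.001, 0.002, 0.029], [0, 0, 0.006], 0]

```text
t: 3.4
tcp_pos: [0.6299, 0.0144, 0.1708]
tool_rot: [0.947, 0.321, 0.0, 0.0]
force: [-0.4, -0.5, 0.7]
finger_gap: 0.002
```

```bash
python3 mv.py .629 .0143 .168 -52.6
```

```text
t 3.4 tcp [0.6299 0.0144 0.1708] y -52.6 tilt 0.02 F [-0.44 -0.45  0.67] tq [-0.02 -0.    0.  ] gap 0.002 q6 0.764
([-0.0008, -0.0004, 0.0028], [0.0003, -0.0003, 0.0001])
```

Request:
play_rows:
  increments:
    - [[0, 0, 0.001], [0, 0, 0], 0]
    - [[0, 0, 0.002], [0, 0, 0], 0]
    - [[0, 0, 0.002], [0, 0, 0], 0]

```text
t: 3.7
tcp_pos: [0.63, 0.0144, 0.1691]
tool_rot: [0.947, 0.321, 0.0, 0.0]
force: [-1.2, -0.1, 2.7]
finger_gap: 0.002
```

Request:
play_rows:
  increments:
    - [[0, 0, 0.001], [0, 0, 0], 0]
    - [[0, 0, 0.001], [0, 0, 0], 0]

```text
t: 3.9
tcp_pos: [0.63, 0.0143, 0.169]
tool_rot: [0.947, 0.321, 0.0, 0.0]
force: [-2.0, 0.7, 7.5]
finger_gap: -0.001
```

Request:
play_rows:
  increments:
    - [[0, 0, 0.0005], [0, 0, 0], 0]
    - [[0, 0, 0.0005], [0, 0, 0], 0]

```text
t: 4.1
tcp_pos: [0.63, 0.0144, 0.169]
tool_rot: [0.947, 0.321, 0.0, 0.0]
force: [-2.3, 1.0, 10.1]
finger_gap: -0.001
```

Request:
play_rows:
  increments:
    - [[0, 0, -0.005], [0, 0, 0], 0.65]
    - [[0, 0, -0.01], [0, 0, 0], 0.65]
    - [[0, 0, -0.01], [0, 0, 0], 0.65]
    - [[0, 0, -0.01], [0, 0, 0], 0.65]
    - [[0, 0, 0.01], [0, 0, 0], 0.65]
    - [[0, 0, 0.025], [0, 0, 0], 0.65]
    - [[0, 0, 0.03], [0, 0, 0], 0.65]
    - [[0, 0, 0.03], [0, 0, 0], 0.65]

```text
t: 4.9
tcp_pos: [0.6291, 0.0145, 0.136]
tool_rot: [0.947, 0.321, -0.001, -0.001]
force: [0.1, 0.1, 0.0]
finger_gap: 0.653
```

```bash
python3 mv.py .629 .0143 .138 -52.6; python3 - <<'E'
from h import *
p,d=manip.snapshot("side"); cv2.imwrite("pics/side2.png",cv2.resize(p[100:260,230:430,::-1],None,fx=4,fy=4,interpolation=cv2.INTER_CUBIC)[:600])
E
```

```text
t 4.9 tcp [0.6291 0.0145 0.136 ] y -52.6 tilt 0.14 F [0.11 0.08 0.03] tq [ 0.   -0.03  0.01] gap 0.653 q6 0.764
([-0.0002, 0.0001, -0.002], [-0.0018, 0.0017, 0.0])
```

View pics/side2.png

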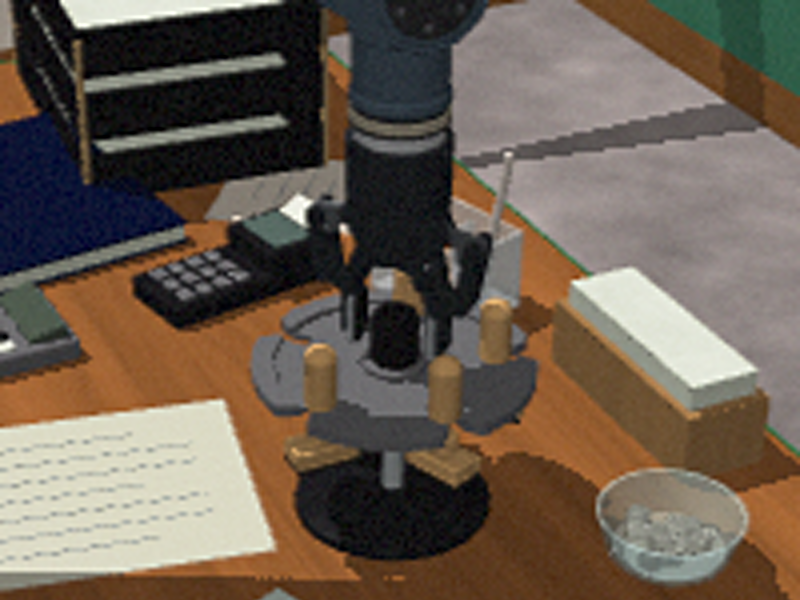

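The fingers straddle the knob at (395,330) and are clear of the neighbouring grips. Closing now.

Request:
play_rows:
  increments:
    - [[0, 0, -0.002], [0, 0, 0], 0.3]
    - [[0, 0, -0.002], [0, 0, 0], 0.2]
    - [[0, 0, -0.002], [0, 0, 0], 0.2]
    - [[0, 0, -0.002], [0, 0, 0], 0.2]
    - [[0, 0, -0.002], [0, 0, 0], 0.2]
  force: 40

```text
t: 5.45
tcp_pos: [0.6294, 0.0155, 0.1405]
tool_rot: [0.947, 0.32, 0.0, -0.001]
force: [-3.3, 3.2, 7.1]
finger_gap: 0.382
```

Request:
play_rows:
  increments:
    - [[0, 0, 0], [0, 0, -0.1], 0.2]
    - [[0, 0, 0], [0, 0, -0.2], 0.2]
    - [[0, 0, 0], [0, 0, -0.3], 0.2]
    - [[0, 0, 0], [0, 0, -0.4], 0.2]
    - [[0, 0, 0], [0, 0, -0.5], 0.2]
    - [[0, 0, 0], [0, 0, -0.6], 0.2]
    - [[0, 0, 0], [0, 0, -0.7], 0.2]
    - [[0, 0, 0], [0, 0, -0.8], 0.2]
    - [[0, 0, 0], [0, 0, -0.9], 0.2]
    - [[0, 0, 0], [0, 0, -0.92], 0.2]

```text
t: 6.45
tcp_pos: [0.6289, 0.0158, 0.1405]
tool_rot: [0.706, 0.709, 0.0, -0.001]
force: [-3.7, 4.1, 7.1]
finger_gap: 0.385
```

```bash
python3 mv.py .629 .0143 .138 0; python3 - <<'E'
from h import *
for n in("scene","wrist"):
    p,d=manip.snapshot(n); np.save(f"pics/{n}3.npy",d)
    cv2.imwrite(f"pics/{n}3.png",p[:,:,::-1] if n=="wrist" else cv2.resize(p[120:270,250:450,::-1],None,fx=4,fy=4,interpolation=cv2.INTER_CUBIC))
E
```

```text
t 6.45 tcp [0.6289 0.0158 0.1405] y 0.23 tilt 0.13 F [-3.72  4.07  7.06] tq [ 0.66  0.72 -0.05] gap 0.385 q6 -0.158
([-0.0015, 0.0001, 0.0025], [-0.0011, -0.0019, 0.004])
```

View pics/scene3.png

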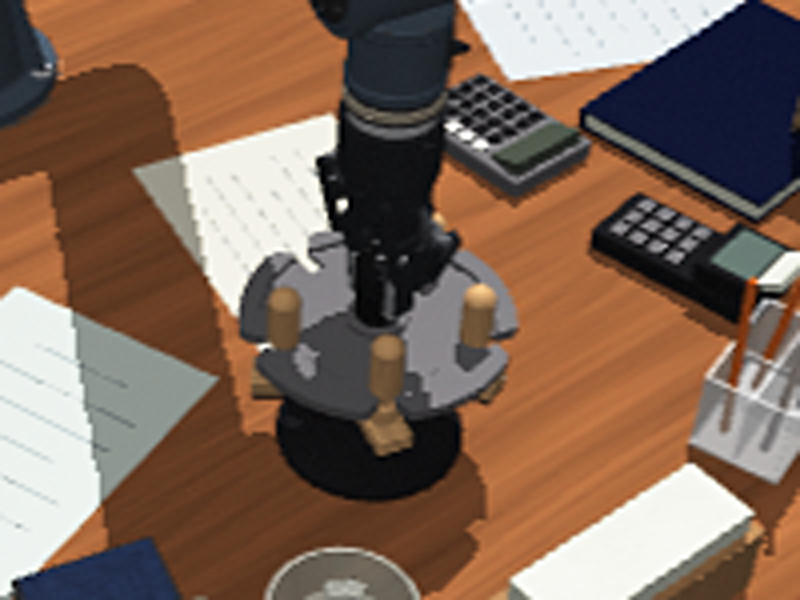

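View pics/wrist3.png

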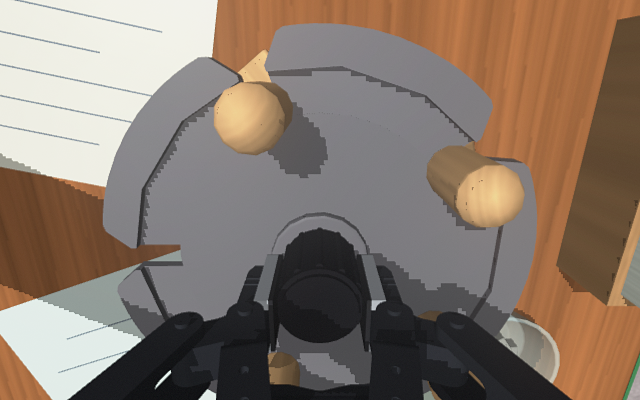

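```bash
cat > ang.py <<'E'
from fit import *
def fits(n,f,cs,zl=.135,zh=.165,m=None):
    d=np.load(f); m=m or manip.camera_model(n); P=cloud(n,d,m)[d>0].reshape(-1,3)
    cam=-np.array(m["R"]).T@m["t"]
    for c in cs:
        k=(np.hypot(P[:,0]-c[0],P[:,1]-c[1])<.022)&(P[:,2]>zl)&(P[:,2]<zh); Q=P[k]
        if len(Q)<20: print(c,"few"); continue
        u=np.array(c)-cam[:2];u/=np.linalg.norm(u)
        s=least_squares(lambda x:np.hypot(Q[:,0]-x[0],Q[:,1]-x[1])-.012,np.median(Q[:,:2],0)+u*.012,loss="soft_l1",f_scale=.002)
        v=s.x-[.629,.0143]; a=np.degrees(np.arctan2(v[1],v[0]))
        print(n,s.x.round(4),len(Q),"r",np.hypot(*v).round(4),"ang",a.round(2),"mod72 dev",((a-180+36)%72-36).round(2))
cs=[(.629+.075*np.cos(np.radians(a)),.0143+.075*np.sin(np.radians(a))) for a in(252,324,36,108)]
E
python3 - <<'E'
from ang import *
fits("scene","pics/scene3.npy",cs); fits("wrist","pics/wrist3.npy",cs)
E
```

```text
scene [ 0.6057 -0.0555] 67 r 0.0736 ang -108.48 mod72 dev -0.48
scene [ 0.6891 -0.0281] 65 r 0.0736 ang -35.21 mod72 dev 0.79
scene [0.6892 0.0599] 66 r 0.0755 ang 37.15 mod72 dev 1.15
(np.float64(0.6058237254218789), np.float64(0.08562923872213651)) few
wrist [ 0.606  -0.0564] 416 r 0.0743 ang -108.04 mod72 dev -0.04
wrist [ 0.6906 -0.0297] 45 r 0.0757 ang -35.54 mod72 dev 0.46
wrist [0.6898 0.0594] 2245 r 0.0757 ang 36.53 mod72 dev 0.53
wrist [0.6052 0.0863] 915 r 0.0758 ang 108.29 mod72 dev 0.29
```

The four grips put the place within about 0.5° of the front, with the axis near (0.6292, 0.0147). I'll let go and rise.

Request:
play_rows:
  increments:
    - [[0, 0, 0], [0, 0, 0], 0.65]
    - [[0, 0, 0], [0, 0, 0], 0.65]
    - [[0, 0, 0], [0, 0, 0], 0.65]
    - [[0, 0, -0.02], [0, 0, 0], 0.65]
    - [[0, 0, -0.05], [0, 0, 0], 0.65]
    - [[0, 0, -0.09], [0, 0, 0], 0.65]
    - [[0, 0, -0.09], [0, 0, 0], 0.65]

```text
t: 7.25
tcp_pos: [0.634, 0.0135, 0.2352]
tool_rot: [0.706, 0.708, 0.004, 0.005]
force: [0.3, -0.1, 0.1]
finger_gap: 0.646
```

```bash
python3 mv.py .4985 -.309 .20 -90
```

```text
t 7.25 tcp [0.634  0.0135 0.2352] y 0.11 tilt 0.75 F [ 0.32 -0.11  0.1 ] tq [ 0.02 -0.04 -0.  ] gap 0.646 q6 -0.156
([-0.3222, -0.1365, 0.0342], [0.012, -0.0083, 1.5726])
```

Request:
play_rows:
  increments:
    - [[-0.322, -0.136, 0.0], [0, 0, 1.572], 0.65]
    - [[-0.322, -0.136, 0.0], [0, 0, 1.572], 0.65]
    - [[-0.322, -0.136, 0.0], [0, 0, 1.572], 0.65]
    - [[-0.322, -0.136, 0.0], [0, 0, 1.572], 0.65]
    - [[-0.322, -0.136, 0.0], [0, 0, 1.572], 0.65]
    - [[-0.322, -0.136, 0.0], [0, 0, 1.572], 0.65]
    - [[-0.322, -0.136, 0.0], [0, 0, 1.572], 0.65]
    - [[-0.322, -0.136, 0.02], [0, 0, 1.572], 0.65]
    - [[-0.322, -0.136, 0.03], [0, 0, 1.572], 0.65]
    - [[-0.322, -0.136, 0.034], [0, 0, 1.572], 0.65]

```text
t: 8.25
tcp_pos: [0.4931, -0.3084, 0.1933]
tool_rot: [0.999, 0.032, -0.001, -0.001]
force: [-0.1, 0.6, 0.1]
finger_gap: 0.652
```

```bash
python3 mv.py .4985 -.309 .16 -90
```

```text
t 8.25 tcp [ 0.4931 -0.3084  0.1933] y -86.3 tilt 0.15 F [-0.05  0.63  0.06] tq [ 0.   -0.05  0.05] gap 0.652 q6 0.756
([0.0054, 0.001, 0.0333], [-0.0017, 0.0021, 0.0646])
```

Request:
play_rows:
  increments:
    - [[0.0054, 0.001, 0.015], [-0.0017, 0.0021, 0.0646], 0.65]
    - [[0.0054, 0.001, 0.033], [-0.0017, 0.0021, 0.0646], 0.65]
    - [[0.0054, 0.001, 0.033], [-0.0017, 0.0021, 0.0646], 0.65]
    - [[0.0054, 0.001, 0.033], [-0.0017, 0.0021, 0.0646], 0.65]

```text
t: 8.65
tcp_pos: [0.4997, -0.3085, 0.1617]
tool_rot: [1.0, 0.004, 0.001, 0.001]
force: [-0.1, 0.1, -0.1]
finger_gap: 0.651
```

```bash
python3 - <<'E'
from ang import *
m=manip.camera_model("wrist")
p,d=manip.snapshot("wrist"); cv2.imwrite("pics/wrist4.png",p[:,:,::-1]); np.save("pics/wrist4.npy",d)
fits("wrist","pics/wrist4.npy",[(.4985,-.309)],.055,.086,m)
P=cloud("w",d,m)[d>0].reshape(-1,3); k=(np.hypot(P[:,0]-.4985,P[:,1]+.309)<.035)&(P[:,2]>.014)&(P[:,2]<.021)
Q=P[k]; print(len(Q),Q.min(0),Q.max(0)); print(cv2.minAreaRect((Q[:,:2]*1000).astype(np.float32)))
E
python3 mv.py .4985 -.309 .063 -90
```

```text
wrist [ 0.4982 -0.3085] 444 r 0.3483 ang -112.06 mod72 dev -4.06
1067 [ 0.47764787 -0.33457473  0.01401026] [ 0.52094605 -0.28200981  0.02099486]
((498.8340759277344, -308.7418212890625), (48.597225189208984, 28.10896110534668), 64.22282409667969)
t 8.7 tcp [ 0.5001 -0.3088  0.1624] y -89.53 tilt 0.19 F [1.09 0.02 0.41] tq [-0.01 -0.01  0.03] gap 0.656 q6 0.819
([-0.0018, -0.0001, 0.0994], [0.0021, -0.0025, 0.0081])
```

View pics/wrist4.png

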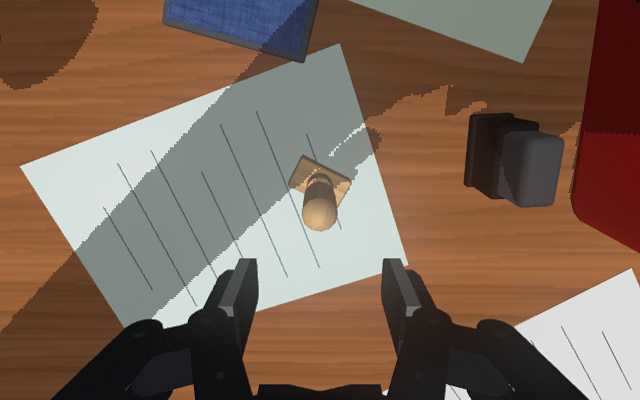

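The wrist view shows the stamp upright at (320,190), midway between the open jaws (240–395). Its centre (0.4985, -0.3087) and its 48.6 × 28.1 mm block agree with the given sizes. The block is yawed about 64°, which doesn't matter. Descending to grip it.

Request:
play_rows:
  increments:
    - [[-0.0017, -0.0001, 0.03], [0.002, -0.0025, 0.008], 0.65]
    - [[-0.0017, -0.0001, 0.06], [0.002, -0.0025, 0.008], 0.65]
    - [[-0.0017, -0.0001, 0.085], [0.002, -0.0025, 0.008], 0.65]
    - [[-0.0017, -0.0001, 0.1], [0.002, -0.0025, 0.008], 0.65]
    - [[-0.0017, -0.0001, 0.1055], [0.002, -0.0025, 0.008], 0.65]
    - [[-0.0017, -0.0001, 0.1055], [0.002, -0.0025, 0.008], 0.65]
    - [[-0.0017, -0.0001, 0.1055], [0.002, -0.0025, 0.008], 0.65]
    - [[-0.0017, -0.0001, 0.1055], [0.002, -0.0025, 0.008], 0.65]

```text
t: 9.5
tcp_pos: [0.4992, -0.3092, 0.058]
tool_rot: [1.0, 0.0, 0.001, 0.001]
force: [-0.6, -0.2, 0.3]
finger_gap: 0.646
```

```bash
python3 mv.py .4985 -.3087 .057 -90
```

```text
t 9.5 tcp [ 0.4992 -0.3092  0.058 ] y -89.98 tilt 0.13 F [-0.56 -0.16  0.27] tq [-0.04  0.04 -0.07] gap 0.646 q6 0.826
([-0.0007, -0.0005, 0.001], [0.0015, -0.0016, 0.0003])
```

Good. Closing gently so the stamp is not pushed about.

Request:
play_rows:
  increments:
    - [[-0.0007, -0.0005, 0.001], [0.0015, -0.0016, 0], 0.4]
    - [[-0.0007, -0.0005, 0.001], [0.0015, -0.0016, 0], 0.33]
    - [[-0.0007, -0.0005, 0.001], [0.0015, -0.0016, 0], 0.15]
    - [[-0.0007, -0.0005, 0.001], [0.0015, -0.0016, 0], 0.15]
    - [[-0.0007, -0.0005, 0.001], [0.0015, -0.0016, 0], 0.15]
    - [[-0.0007, -0.0005, 0.001], [0.0015, -0.0016, 0], 0.15]
  force: 40

```text
t: 10.1
tcp_pos: [0.4979, -0.3082, 0.0561]
tool_rot: [1.0, 0.0, -0.001, -0.001]
force: [-1.1, -0.2, 5.8]
finger_gap: 0.269
```

```bash
python3 mv.py .4985 -.3087 .057 -90;  python3 mv.py .4985 -.3087 .22 -90
```

```text
t 10.1 tcp [ 0.4979 -0.3082  0.0561] y -89.99 tilt 0.12 F [-1.08 -0.18  5.81] tq [0.09 0.14 0.02] gap 0.269 q6 0.826
([0.0006, 0.0005, -0.0009], [-0.0014, 0.0015, 0.0003])
t 10.1 tcp [ 0.4979 -0.3082  0.0561] y -89.99 tilt 0.12 F [-1.08 -0.18  5.81] tq [0.09 0.14 0.02] gap 0.269 q6 0.826
([0.0004, 0.0002, -0.1639], [-0.0014, 0.0015, 0.0003])
```

Request:
play_rows:
  increments:
    - [[0, 0, -0.01], [0, 0, 0], 0.15]
    - [[0, 0, -0.03], [0, 0, 0], 0.15]
    - [[0, 0, -0.06], [0, 0, 0], 0.15]
    - [[0, 0, -0.09], [0, 0, 0], 0.15]
    - [[0, 0, -0.09], [0, 0, 0], 0.15]

```text
t: 10.6
tcp_pos: [0.5001, -0.31, 0.1497]
tool_rot: [1.0, 0.0, 0.002, 0.002]
force: [-0.7, -0.6, -1.0]
finger_gap: 0.271
```

```bash
python3 mv.py .479 .0147 .1386 -90
```

```text
t 10.6 tcp [ 0.5001 -0.31    0.1497] y -89.98 tilt 0.34 F [-0.68 -0.64 -1.03] tq [-0.02  0.04  0.01] gap 0.271 q6 0.826
([-0.0211, -0.3248, 0.0097], [0.0039, -0.0045, 0.0004])
```

Request:
play_rows:
  increments:
    - [[-0.021, -0.03, 0], [0.002, -0.003, 0], 0.15]
    - [[-0.021, -0.07, 0], [0.002, -0.003, 0], 0.15]
    - [[-0.021, -0.11, 0], [0.002, -0.003, 0], 0.15]
    - [[-0.021, -0.15, 0], [0.002, -0.003, 0], 0.15]
    - [[-0.021, -0.19, 0], [0.002, -0.003, 0], 0.15]
    - [[-0.021, -0.23, 0.003], [0.002, -0.003, 0], 0.15]
    - [[-0.021, -0.27, 0.006], [0.002, -0.003, 0], 0.15]
    - [[-0.021, -0.305, 0.009], [0.002, -0.003, 0], 0.15]
    - [[-0.021, -0.325, 0.01], [0.002, -0.003, 0], 0.15]
    - [[-0.021, -0.325, 0.01], [0.002, -0.003, 0], 0.15]

```text
t: 11.6
tcp_pos: [0.4751, 0.0195, 0.1353]
tool_rot: [1.0, 0.002, -0.004, -0.002]
force: [-0.2, -0.3, -1.3]
finger_gap: 0.268
```

```bash
python3 - <<'E'
from ang import *
for n in("side","scene","wrist"):
    m=manip.camera_model(n)
    p,d=manip.snapshot(n); np.save(f"pics/{n}5.npy",d); 
    cv2.imwrite(f"pics/{n}5.png",p[:,:,::-1] if n=="wrist" else cv2.resize(p[120:270,230:430,::-1],None,fx=4,fy=4,interpolation=cv2.INTER_CUBIC))
    print(n); fits(n,f"pics/{n}5.npy",cs)
E
python3 mv.py .479 .0147 .1386 -90
```

```text
side
side [ 0.6067 -0.0586] 76 r 0.0762 ang -107.02 mod72 dev 0.98
side [ 0.6907 -0.0302] 79 r 0.0761 ang -35.78 mod72 dev 0.22
side [0.6901 0.0585] 70 r 0.0754 ang 35.84 mod72 dev -0.16
side [0.6055 0.0855] 73 r 0.075 ang 108.24 mod72 dev 0.24
scene
scene [ 0.606  -0.0553] 69 r 0.0733 ang -108.3 mod72 dev -0.3
scene [ 0.6895 -0.0282] 71 r 0.0739 ang -35.1 mod72 dev 0.9
scene [0.6889 0.06  ] 65 r 0.0753 ang 37.35 mod72 dev 1.35
scene [0.6049 0.0875] 61 r 0.077 ang 108.22 mod72 dev 0.22
wrist
(np.float64(0.6058237254218789), np.float64(-0.057029238722136506)) few
(np.float64(0.6896762745781211), np.float64(-0.0297838939219355)) few
(np.float64(0.6896762745781211), np.float64(0.058383893921935485)) few
(np.float64(0.6058237254218789), np.float64(0.08562923872213651)) few
t 11.75 tcp [0.4768 0.0163 0.1359] y -89.98 tilt 0.37 F [-0.09 -0.32 -0.69] tq [ 0.   -0.03  0.03] gap 0.266 q6 1.366
([0.0022, 0.0016, -0.0027], [-0.0036, 0.0054, 0.0003])
```

View pics/side5.png

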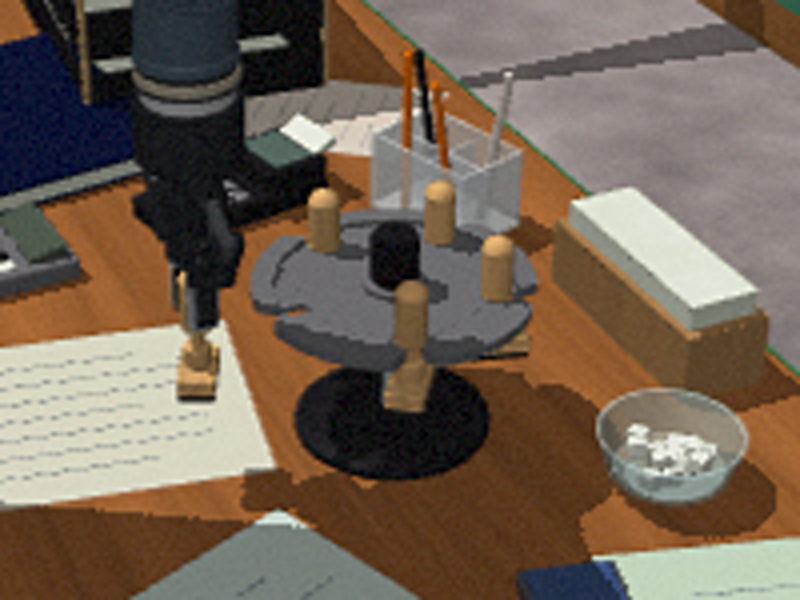

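View pics/wrist5.png

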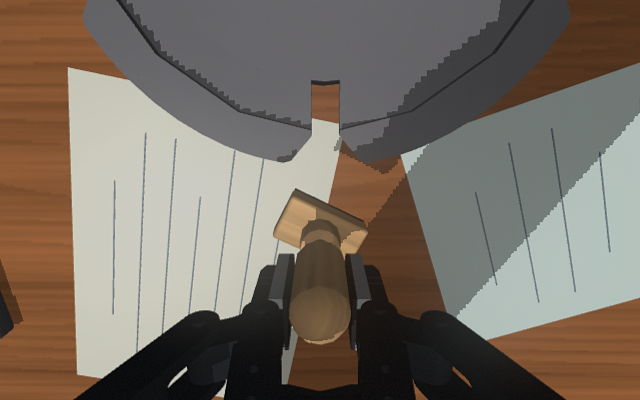

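The wrist view shows the slot at columns 312–340 (row 125), opening straight toward the robot, and the held stamp upright at column 320. I'll correct the settling offset and measure both in one picture.

Request:
play_rows:
  increments:
    - [[0.0022, 0.0016, -0.0027], [-0.0036, 0.0054, 0], 0.15]
    - [[0.0022, 0.0016, -0.0027], [-0.0036, 0.0054, 0], 0.15]
    - [[0.0022, 0.0016, -0.0027], [-0.0036, 0.0054, 0], 0.15]
    - [[0.0022, 0.0016, -0.0027], [-0.0036, 0.0054, 0], 0.15]

```text
t: 12.15
tcp_pos: [0.4791, 0.0146, 0.139]
tool_rot: [1.0, -0.0, 0.0, -0.0]
force: [-0.5, 0.1, -0.5]
finger_gap: 0.267
```

```bash
python3 - <<'E'
from ang import *
m=manip.camera_model("wrist"); 
p,d=manip.snapshot("wrist"); np.save("pics/wrist6.npy",d); cv2.imwrite("pics/wrist6.png",p[:,:,::-1])
m2=manip.camera_model("wrist"); print("drift",np.abs(m["t"]-m2["t"]).max())
C=cloud("w",d,m); P=C[d>0].reshape(-1,3)
D=P[(P[:,0]>.55)&(P[:,0]<.6)&(abs(P[:,1]-.0147)<.05)&(P[:,2]>.1)]; print("disc z",np.median(D[:,2]),len(D))
# slot edges: rays at z=.124 plane along rows
K=m["camera_matrix"];R=np.array(m["R"]);cam=-R.T@m["t"]
def ray(u,v,z):
    r=R.T@np.array([(u-K[0,2])/K[0,0],(v-K[1,2])/K[1,1],1]); return cam+r*(z-cam[2])/r[2]
for v in range(80,135,4):
    z=C[v,290:365,2]; lo=np.nonzero((z<.09)&(d[v,290:365]>0))[0]
    if len(lo)>4: a=ray(290+lo[0]-.5,v,.124);b=ray(290+lo[-1]+.5,v,.124); print(v,a.round(4),b.round(4),"mid y",((a+b)/2)[1].round(4),"w",(a-b)[1].round(4))
print("stamp grip")
k=(abs(P[:,0]-.479)<.035)&(abs(P[:,1]-.0147)<.03)
for zl,zh in((.09,.097),(.1,.115),(.12,.128),(.132,.145),(.145,.165)):
    Q=P[k&(P[:,2]>zl)&(P[:,2]<zh)]
    if len(Q)>5: print(zl,len(Q),np.percentile(Q,2,0).round(4),np.percentile(Q,98,0).round(4))
E
python3 mv.py .479 .0147 .1386 -90
```

```text
drift 6.664898993075097e-05
disc z 0.12344118685564358 26011
88 [0.5588 0.0205 0.124 ] [0.5588 0.009  0.124 ] mid y 0.0147 w 0.0114
92 [0.5572 0.0205 0.124 ] [0.5572 0.009  0.124 ] mid y 0.0147 w 0.0115
96 [0.5556 0.0205 0.124 ] [0.5555 0.009  0.124 ] mid y 0.0147 w 0.0115
100 [0.5539 0.0205 0.124 ] [0.5539 0.009  0.124 ] mid y 0.0147 w 0.0116
104 [0.5523 0.0205 0.124 ] [0.5522 0.0089 0.124 ] mid y 0.0147 w 0.0116
108 [0.5506 0.0206 0.124 ] [0.5506 0.0089 0.124 ] mid y 0.0148 w 0.0116
112 [0.5489 0.0206 0.124 ] [0.5489 0.0089 0.124 ] mid y 0.0148 w 0.0117
116 [0.5472 0.0206 0.124 ] [0.5472 0.0089 0.124 ] mid y 0.0148 w 0.0117
120 [0.5455 0.0202 0.124 ] [0.5455 0.0089 0.124 ] mid y 0.0145 w 0.0113
124 [0.5438 0.0202 0.124 ] [0.5438 0.0089 0.124 ] mid y 0.0145 w 0.0114
128 [0.5421 0.0203 0.124 ] [0.542  0.0088 0.124 ] mid y 0.0146 w 0.0114
132 [0.5403 0.0203 0.124 ] [0.5403 0.0088 0.124 ] mid y 0.0146 w 0.0115
stamp grip
0.09 358 [ 0.4822 -0.0112  0.0902] [0.5022 0.0387 0.0969]
0.1 1679 [ 0.4707 -0.0086  0.1   ] [0.4987 0.0372 0.1146]
0.132 763 [ 0.4829 -0.0017  0.1326] [0.4918 0.0309 0.1448]
0.145 3064 [ 0.4832 -0.0092  0.1455] [0.4917 0.0386 0.1646]
t 12.2 tcp [0.479  0.0148 0.139 ] y -90.03 tilt 0.03 F [ 0.88 -0.25 -0.63] tq [ 0.03 -0.01  0.04] gap 0.268 q6 1.368
([0.0, 0.0001, 0.0004], [-0.0003, -0.0005, -0.0006])
```

View pics/wrist6.png

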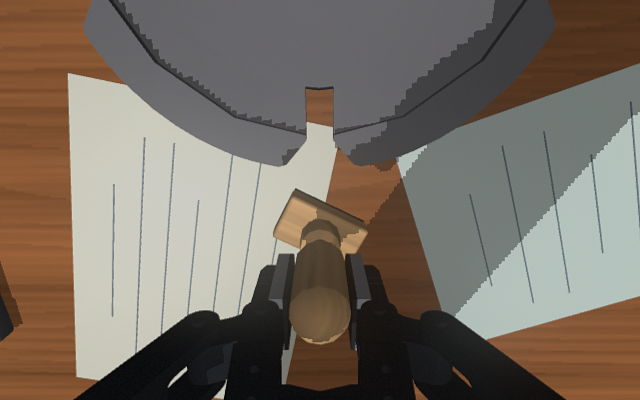

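Everything lines up: the slot's middle line is at y 0.0147 and the TCP at y 0.0148. Moving in slowly, first to just before the rim.

Request:
play_rows:
  increments:
    - [[0.005, 0, 0], [0, 0, 0], 0.15]
    - [[0.01, 0, 0], [0, 0, 0], 0.15]
    - [[0.015, 0, 0], [0, 0, 0], 0.15]
    - [[0.02, 0, 0], [0, 0, 0], 0.15]
    - [[0.025, 0, 0], [0, 0, 0], 0.15]
    - [[0.028, 0, 0], [0, 0, 0], 0.15]
    - [[0.03, 0, 0], [0, 0, 0], 0.15]
    - [[0.03, 0, 0], [0, 0, 0], 0.15]
    - [[0.03, 0, 0], [0, 0, 0], 0.15]

```text
t: 13.1
tcp_pos: [0.5088, 0.0152, 0.1389]
tool_rot: [1.0, 0.0, -0.0, -0.0]
force: [-0.4, 0.1, -1.3]
finger_gap: 0.269
```

```bash
python3 mv.py .509 .0147 .1386 -90
```

```text
t 13.1 tcp [0.5088 0.0152 0.1389] y -89.99 tilt 0.02 F [-0.39  0.07 -1.28] tq [ 0.02  0.01 -0.02] gap 0.269 q6 1.38
([0.0002, 0.0005, 0.0003], [-0.0004, 0.0001, 0.0002])
```

Request:
play_rows:
  increments:
    - [[0.003, 0.0003, 0], [0, 0, 0], 0.15]
    - [[0.006, 0.0003, 0], [0, 0, 0], 0.15]
    - [[0.009, 0.0003, 0], [0, 0, 0], 0.15]
    - [[0.012, 0.0003, 0], [0, 0, 0], 0.15]
    - [[0.015, 0.0003, 0], [0, 0, 0], 0.15]
    - [[0.018, 0.0003, 0], [0, 0, 0], 0.15]
    - [[0.02, 0.0003, 0], [0, 0, 0], 0.15]

```text
t: 13.8
tcp_pos: [0.5294, 0.0149, 0.139]
tool_rot: [1.0, 0.0, 0.0, -0.0]
force: [-0.5, 0.6, -0.7]
finger_gap: 0.266
```

```bash
python3 mv.py .529 .0147 .1386 -90
```

```text
t 13.8 tcp [0.5294 0.0149 0.139 ] y -89.99 tilt 0.04 F [-0.52  0.64 -0.72] tq [-0.07 -0.07  0.02] gap 0.266 q6 1.387
([-0.0004, 0.0002, 0.0004], [-0.0002, -0.0007, 0.0002])
```

Request:
play_rows:
  increments:
    - [[0.003, 0, 0], [0, 0, 0], 0.15]
    - [[0.006, 0, 0], [0, 0, 0], 0.15]
    - [[0.009, 0, 0], [0, 0, 0], 0.15]
    - [[0.012, 0, 0], [0, 0, 0], 0.15]
    - [[0.015, 0, 0], [0, 0, 0], 0.15]
    - [[0.015, 0, 0], [0, 0, 0], 0.15]

```text
t: 14.4
tcp_pos: [0.5446, 0.0148, 0.139]
tool_rot: [1.0, 0.0, 0.001, -0.0]
force: [-0.2, 0.5, -0.4]
finger_gap: 0.267
```

Request:
play_rows:
  increments:
    - [[0.002, 0, 0], [0, 0, 0], 0.15]
    - [[0.004, 0, 0], [0, 0, 0], 0.15]
    - [[0.006, 0, 0], [0, 0, 0], 0.15]
    - [[0.006, 0, 0], [0, 0, 0], 0.15]

```text
t: 14.8
tcp_pos: [0.5504, 0.0149, 0.139]
tool_rot: [1.0, 0.0, 0.001, -0.0]
force: [-0.8, 0.3, -0.9]
finger_gap: 0.268
```

```bash
python3 mv.py .553 .0147 .1386 -90
```

```text
t 14.8 tcp [0.5504 0.0149 0.139 ] y -89.99 tilt 0.06 F [-0.81  0.29 -0.92] tq [0.03 0.   0.05] gap 0.268 q6 1.394
([0.0026, 0.0002, 0.0004], [-0.0001, -0.001, 0.0002])
```

Request:
play_rows:
  increments:
    - [[0.001, 0, 0], [0, 0, 0], 0.15]
    - [[0.002, 0, 0], [0, 0, 0], 0.15]
    - [[0.002, 0, 0], [0, 0, 0], 0.15]

```text
t: 15.1
tcp_pos: [0.5522, 0.0149, 0.139]
tool_rot: [1.0, 0.0, 0.0, -0.0]
force: [0.1, 0.4, -0.7]
finger_gap: 0.263
```

Request:
play_rows:
  increments:
    - [[0.001, 0, 0], [0, 0, 0], 0.15]
    - [[0.001, 0, 0], [0, 0, 0], 0.15]

```text
t: 15.3
tcp_pos: [0.5532, 0.0149, 0.139]
tool_rot: [1.0, 0.0, 0.0, -0.0]
force: [0.5, -0.4, -0.2]
finger_gap: 0.268
```

Request:
play_rows:
  increments:
    - [[0.0005, 0, 0], [0, 0, 0], 0.15]
    - [[0.0005, 0, 0], [0, 0, 0], 0.15]

```text
t: 15.5
tcp_pos: [0.5534, 0.0149, 0.1389]
tool_rot: [1.0, 0.0, 0.0, -0.0]
force: [0.4, 0.0, -0.7]
finger_gap: 0.269
```

Request:
play_rows:
  increments:
    - [[0.0005, 0, 0], [0, 0, 0], 0.15]
    - [[0.0005, 0, 0], [0, 0, 0], 0.15]

```text
t: 15.7
tcp_pos: [0.5536, 0.0149, 0.1389]
tool_rot: [1.0, 0.0, -0.0, -0.0]
force: [-1.7, 0.3, -0.0]
finger_gap: 0.266
```

Request:
play_rows:
  increments:
    - [[0.0005, 0, 0], [0, 0, 0], 0.15]
    - [[0.0005, 0, 0], [0, 0, 0], 0.15]

```text
t: 15.9
tcp_pos: [0.5538, 0.015, 0.1389]
tool_rot: [1.0, 0.0, -0.001, -0.0]
force: [-2.9, 0.6, 0.3]
finger_gap: 0.265
```

I've reached the inner end at a gentle 3 N or so. Backing off slightly and lowering.

Request:
play_rows:
  increments:
    - [[-0.0008, 0, 0], [0, 0, 0], 0.15]
    - [[-0.0008, 0, 0.001], [0, 0, 0], 0.15]
    - [[-0.0008, 0, 0.002], [0, 0, 0], 0.15]
    - [[-0.0008, 0, 0.003], [0, 0, 0], 0.15]
    - [[-0.0008, 0, 0.004], [0, 0, 0], 0.15]
    - [[-0.0008, 0, 0.004], [0, 0, 0], 0.15]

```text
t: 16.5
tcp_pos: [0.5537, 0.015, 0.1347]
tool_rot: [1.0, 0.0, 0.0, -0.0]
force: [-0.9, 0.1, -1.2]
finger_gap: 0.27
```

Request:
play_rows:
  increments:
    - [[0, 0, 0.001], [0, 0, 0], 0.15]
    - [[0, 0, 0.0015], [0, 0, 0], 0.15]
    - [[0, 0, 0.0015], [0, 0, 0], 0.15]

```text
t: 16.8
tcp_pos: [0.5537, 0.0149, 0.1334]
tool_rot: [1.0, 0.0, 0.0, -0.0]
force: [-1.7, -0.3, 0.2]
finger_gap: 0.272
```

Request:
play_rows:
  increments:
    - [[0, 0, 0.0005], [0, 0, 0], 0.15]
    - [[0, 0, 0.0007], [0, 0, 0], 0.15]
    - [[0, 0, 0.0007], [0, 0, 0], 0.15]

```text
t: 17.1
tcp_pos: [0.5537, 0.0149, 0.1328]
tool_rot: [1.0, 0.0, 0.0, -0.0]
force: [-1.9, -0.2, 0.4]
finger_gap: 0.273
```

Request:
play_rows:
  increments:
    - [[0, 0, 0.0005], [0, 0, 0], 0.15]
    - [[0, 0, 0.0005], [0, 0, 0], 0.15]

```text
t: 17.3
tcp_pos: [0.5537, 0.0149, 0.1322]
tool_rot: [1.0, 0.0, 0.0, -0.0]
force: [-1.7, 0.4, 0.6]
finger_gap: 0.268
```

Request:
play_rows:
  increments:
    - [[0, 0, 0.0005], [0, 0, 0], 0.15]
    - [[0, 0, 0.0005], [0, 0, 0], 0.15]

```text
t: 17.5
tcp_pos: [0.5537, 0.0149, 0.132]
tool_rot: [1.0, 0.0, 0.0, -0.0]
force: [-3.2, 0.3, 2.8]
finger_gap: 0.268
```

Request:
play_rows:
  increments:
    - [[0, 0, 0.0005], [0, 0, 0], 0.15]
    - [[0, 0, 0.0005], [0, 0, 0], 0.15]

```text
t: 17.7
tcp_pos: [0.5537, 0.0149, 0.132]
tool_rot: [1.0, 0.0, 0.0, -0.0]
force: [-3.8, 0.2, 6.7]
finger_gap: 0.271
```

The grip sits on the disc: contact at TCP 0.132 puts its underside at 0.124, which matches the knob touch. I'll ease the pressure and open.

Request:
play_rows:
  increments:
    - [[0, 0, -0.0008], [0, 0, 0], 0.15]
    - [[0, 0, -0.0008], [0, 0, 0], 0.28]
    - [[0, 0, -0.0008], [0, 0, 0], 0.35]
    - [[0, 0, -0.0008], [0, 0, 0], 0.45]
    - [[0, 0, -0.0008], [0, 0, 0], 0.55]
    - [[0, 0, -0.0008], [0, 0, 0], 0.6]
    - [[0, 0, -0.0008], [0, 0, 0], 0.6]

```text
t: 18.4
tcp_pos: [0.5539, 0.0149, 0.1321]
tool_rot: [1.0, 0.0, 0.0, -0.0]
force: [-0.3, 0.3, -0.5]
finger_gap: 0.597
```

```bash
cat > look.py <<'E'
from ang import *
import sys
k=sys.argv[1]
for n in("side","wrist"):
    m=manip.camera_model(n)
    p,d=manip.snapshot(n); np.save(f"pics/{n}{k}.npy",d); 
    cv2.imwrite(f"pics/{n}{k}.png",p[:,:,::-1] if n=="wrist" else cv2.resize(p[120:270,230:430,::-1],None,fx=4,fy=4,interpolation=cv2.INTER_CUBIC))
    print("front, low/high"); fits(n,f"pics/{n}{k}.npy",[(.5542,.0147)],.13,.145,m);fits(n,f"pics/{n}{k}.npy",[(.5542,.0147)],.147,.163,m)
    P=cloud(n,d,m)[d>0].reshape(-1,3); q=P[(np.hypot(P[:,0]-.5542,P[:,1]-.0147)<.008)&(P[:,2]>.15)&(P[:,2]<.185)]; print("top",np.sort(q[:,2])[-10:].round(4))
    fits(n,f"pics/{n}{k}.npy",cs,m=m)
E
python3 look.py 7; python3 mv.py .5537 .0149 .22 -90
```

```text
front, low/high
(0.5542, 0.0147) few
(0.5542, 0.0147) few
top [0.1554 0.167  0.1675 0.1686 0.1713 0.1717]
side [ 0.6071 -0.0579] 80 r 0.0754 ang -106.91 mod72 dev 1.09
side [ 0.6902 -0.0304] 77 r 0.0758 ang -36.13 mod72 dev -0.13
side [0.69   0.0581] 75 r 0.0751 ang 35.65 mod72 dev -0.35
(np.float64(0.6058237254218789), np.float64(0.08562923872213651)) few
front, low/high
wrist [0.5539 0.0149] 834 r 0.0751 ang 179.55 mod72 dev -0.45
wrist [0.5538 0.0149] 1274 r 0.0752 ang 179.55 mod72 dev -0.45
top [0.1722 0.1722 0.1722 0.1723 0.1723 0.1723 0.1724 0.1724 0.1725 0.1727]
wrist [ 0.6061 -0.0567] 3054 r 0.0746 ang -107.91 mod72 dev 0.09
(np.float64(0.6896762745781211), np.float64(-0.0297838939219355)) few
(np.float64(0.6896762745781211), np.float64(0.058383893921935485)) few
wrist [0.6054 0.0867] 3083 r 0.0762 ang 108.03 mod72 dev 0.03
t 18.5 tcp [0.5538 0.0149 0.1321] y -89.99 tilt 0.04 F [ 0.95 -0.6  -0.46] tq [0.01 0.06 0.03] gap 0.598 q6 1.395
([-0.0, 0.0, -0.0879], [-0.0003, -0.0006, 0.0002])
```

View pics/side7.png

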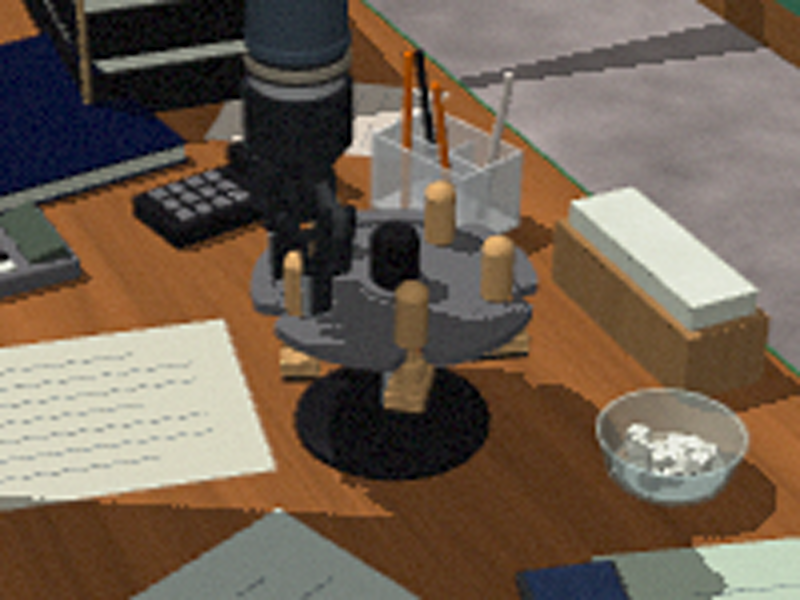

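View pics/wrist7.png

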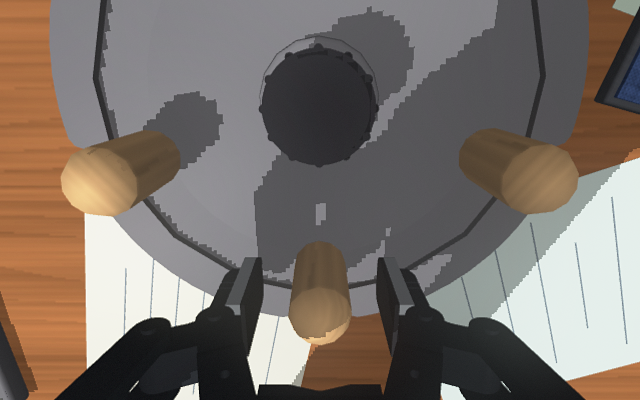

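The stamp hangs upright at (0.5539, 0.0149), 75 mm from the axis, and both fingers are clear of it. Rising straight up.

Request:
play_rows:
  increments:
    - [[0, 0, -0.01], [0, 0, 0], 0.6]
    - [[0, 0, -0.02], [0, 0, 0], 0.6]
    - [[0, 0, -0.035], [0, 0, 0], 0.6]
    - [[0, 0, -0.06], [0, 0, 0], 0.6]
    - [[0, 0, -0.09], [0, 0, 0], 0.6]
    - [[-0.04, 0, -0.11], [0, 0, 0], 0.6]
    - [[-0.08, 0, -0.12], [0, 0, 0], 0.6]
    - [[-0.08, 0, -0.12], [0, 0, 0], 0.6]
    - [[-0.08, 0, -0.12], [0, 0, 0], 0.6]
    - [[-0.08, 0, -0.12], [0, 0, 0], 0.6]

```text
t: 19.5
tcp_pos: [0.475, 0.0146, 0.2527]
tool_rot: [1.0, 0.0, 0.002, 0.0]
force: [-0.2, -0.6, -1.4]
finger_gap: 0.604
```

```bash
python3 look.py 8; python3 mv.py .5537 .0149 .22 -90
python3 - <<'E'
from h import *
m=manip.camera_model("side"); d=np.load("pics/side8.npy"); C=cloud("s",d,m)
for th in ["inkpad","selfinker","terminal","calculator","bowl"]:
    r=manip.regions_of("side",th)[0]; print(th,round(r["p"],2),r["rect"],np.median(C[r["region"]&(d>0)],0).round(3))
E
```

```text
front, low/high
side [0.554  0.0133] 38 r 0.075 ang -179.22 mod72 dev 0.78
side [0.5549 0.013 ] 40 r 0.0741 ang -179.02 mod72 dev 0.98
top [0.1679 0.169  0.1695 0.1696 0.1697 0.1697 0.1698 0.1705 0.171  0.1717]
side [ 0.6062 -0.0577] 84 r 0.0755 ang -107.54 mod72 dev 0.46
side [ 0.6905 -0.0299] 73 r 0.0757 ang -35.71 mod72 dev 0.29
side [0.6898 0.0582] 72 r 0.075 ang 35.85 mod72 dev -0.15
side [0.6055 0.0844] 69 r 0.0739 ang 108.51 mod72 dev 0.51
front, low/high
(0.5542, 0.0147) few
(0.5542, 0.0147) few
top [0.1722 0.1723 0.1723 0.1723 0.1723 0.1723 0.1724 0.1727 0.1728 0.173 ]
wrist [ 0.6067 -0.0565] 482 r 0.0743 ang -107.48 mod72 dev 0.52
(np.float64(0.6896762745781211), np.float64(-0.0297838939219355)) few
(np.float64(0.6896762745781211), np.float64(0.058383893921935485)) few
wrist [0.606  0.0863] 499 r 0.0756 ang 107.68 mod72 dev -0.32
t 19.6 tcp [0.4749 0.0147 0.2521] y -89.99 tilt 0.08 F [ 0.21 -0.6   0.05] tq [-0.03  0.03  0.02] gap 0.598 q6 1.365
([0.0787, -0.0002, 0.0322], [-0.0001, -0.0014, 0.0001])
inkpad 0.84 [354.8, 257.8, 41.0, 34.0] [ 0.637 -0.263  0.013]
selfinker 0.67 [365.0, 316.3, 28.7, 39.0] [ 0.506 -0.463  0.059]Traceback (most recent call last):
  File "<stdin>", line 4, in <module>
IndexError: list index out of range
```

View pics/side8.png

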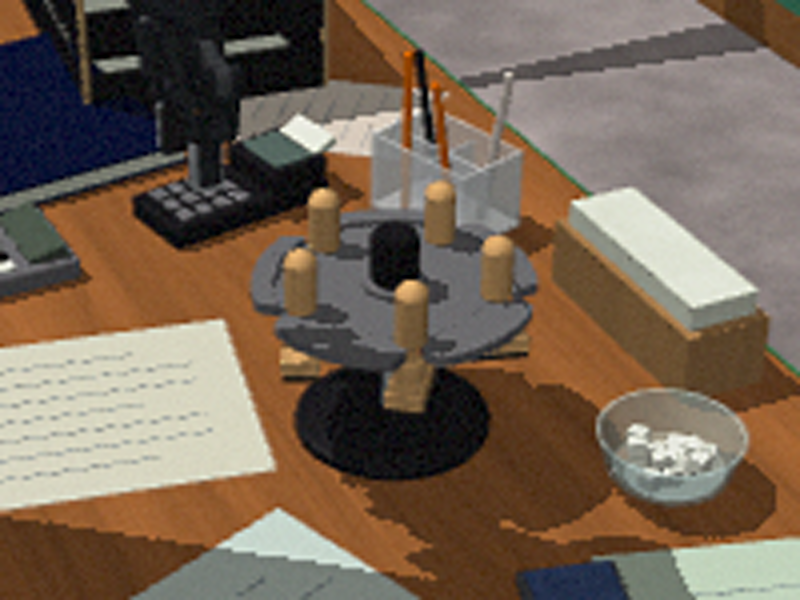

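The picture shows all five stamps upright at the same height, with the new one at (300,282) in the front slot. The gripper is clear of everything, and the other things look undisturbed. Handing in.

```bash
python3 -c "
from station import manip
print(manip.sign_off())"
```

```text
the job is handed in; nothing more can be done
None
```

I turned the carousel about 53° anticlockwise by its knob, hung the loose stamp in the empty place at the front, and handed the job in at about 20 s of the 67 s allowed. The hand-in reports no verdict.

**How it went**
- **Disc height:** touching the knob top put the disc's upper face at 0.124 m. The depth pictures had given 0.1225–0.1235 m. The grip came to rest on the disc at about 0.124 m, which agrees with the touch.
- **Insertion:** the stamp passed over the rim with no contact felt and met the slot's inner end at about 3 N. Setting it down took about 7 N, well under the 25 N limit.

**Last checks before hand-in**
- **Stamp position:** its axis measured 74–75 mm from the carousel's axis and within about 2 mm of the slot's middle line. It stands upright, with its top level with the other four.
- **Carousel:** the place points to the front within about 1°.
- **Robot:** the gripper was clear and touching nothing.

**Not fully checked:** the ink pad and self-inker measured unmoved. The detector then missed the card terminal, so the script stopped and I did not measure the terminal, calculator or bowl again. The terminal and bowl look undisturbed in the last picture, the calculator is only partly in view, and the arm never came near any of them.

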